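# Make up two fly-tying kits

### The job

Make up the two kits for tonight's fly-tying class from the stock on the mat. Streamer kit, in the tray with three compartments: the hook box lying flat, lid up, in the long compartment, the hair stacker standing in the middle one and the large spool of heavy thread standing in the short one at the other end. Nymph kit, in the tray with two compartments: the wire spool lying flat, the way it is now, in the wider compartment and the small spool of fine thread standing in the narrower one; leave the cement bottle and the note pad where they are.

Things in the scene. Friction and masses are not known exactly. Their poses are not given: they have to be found in the camera images.
- streamer_tray: Beech tray fixed to the bench, 68 mm wide (x), 208 mm long (y), 14 mm high; floor and walls 4 mm thick, compartments 10 mm deep, 60 mm across in x. Three in a row along y: long one 84 mm, centre y = -58 mm; middle 56 mm, y = +16 mm; short end one 52 mm, y = +74 mm (all x = 0). Origin: centre of the underside, on the bench; z up.
- nymph_tray: Beech tray fixed to the bench, 68 mm wide (x), 120 mm long (y), 14 mm high; floor and walls 4 mm thick, compartments 10 mm deep, 60 mm across in x. Two in a row along y: wider one 66 mm, centre y = -23 mm; narrower 42 mm, y = +35 mm (both x = 0). Origin: centre of the underside, on the bench; z up.
- hook_box: Flat grey box with a clear lid over hooks, 36 mm wide (its x), 66 mm long (its y), 24 mm high, about 60 g, lying on the bench lid up. Origin: centre of the underside; z up.
- hair_stacker: Brass hair stacker, an upright tube 62 mm tall: foot 32 mm diameter and 5 mm high, body 24 mm diameter from 6 to 45 mm, neck 20 mm diameter, rim 24 mm diameter from 58 to 62 mm; looks dark inside the mouth. About 110 g. Origin: centre of the underside of the foot; z up.
- heavy_thread: Large spool of heavy thread, white flanges and off-white winding, standing on end: 34 mm diameter, 52 mm tall, can be gripped anywhere on its side as a plain cylinder; about 35 g. Origin: centre of the underside; z up.
- fine_thread: Small spool of fine thread, the same look as the large one, standing on end: 24 mm diameter, 32 mm tall, gripped as a plain cylinder; about 18 g. Origin: centre of the underside; z up.
- wire_spool: Wide, low spool of silvery wire with grey flanges, standing flat on one flange: 44 mm diameter, 26 mm tall, gripped as a plain cylinder; about 90 g. Origin: centre of the underside; z up.
- cement_bottle: Bystander: amber glass bottle of head cement with a black cap, 32 mm diameter, 58 mm tall, standing among the stock. Origin: centre of the underside; z up.
- note_pad: Bystander: pale yellow square note pad, 50 x 50 x 12 mm, lying among the stock. Origin: centre of the underside; z up.
There are look-alikes about, which are no part of the job. Leave any purple or red look-alike of the fine_thread alone.

How it is judged:
By the outcome, as a careful person would: the job done as asked, in the order asked, and still so for the second after the job is handed in, with the robot touching nothing.
It also fails if it takes over 120 s, if anything falls off the work surface, if the arm or the gripper's body presses on something with over 40 N, if the wrist force passes 120 N, or if a joint passes its speed limit or range.

### The arm

A 6-joint arm with a two-finger parallel gripper is mounted at the origin on the work surface. World frame = base frame: x ahead of the robot, y to its left, z up, the work surface at z = 0. Lengths are in mm, angles in rad, forces in N, time in s.
With the tool pointing down it reaches from about 275 to 750 mm from the base axis. Payload 10.2 kg.
Tool frame: the origin (TCP) lies on the front face of the gripper's body, between the roots of the fingers; the fingertips stand 73 mm ahead of it and the grasp point (between the pads) lies 54 mm ahead of it; z points along the fingers, y is the line along which they close (so a half turn about z gives the same grasp; the last joint's range is limited). The gripper opens to 85 mm and grips with 20 to 120 N. Pads are 22 mm wide; open, the fingers measure 114 mm over their backs; the gripper's body (76 mm by 85 mm) begins 54 mm behind the grasp point. The pads swing forward as they close: fully open they stand 13 mm farther back than shut.
Start: joints at [1.033, 0.313, 1.498, -0, 1.331, -0.223], TCP at [162.567, 499.203, 303.894] pointing down, gripper open.
Joint ranges: [-2.94, 2.94], [-0.97, 2.17], [0.19, 2.56], [-1.23, 4.37], [0.02, 3.11], [-2.88, 2.88]. Speed limits (rad/s): [2.39, 2.39, 3.01, 3.14, 3.14, 3.14].

### API

Orientations are given as a unit quaternion [w, x, y, z].
In Python, from rig import * gives the robot as it stands.
- The arm moves only by the tool step_arm, never from a script. Its argument "plan" is a list of rows, each an object with "offset": the shift along the tool's x, y, z in cm, a list of three; "rot": the turn, a rotation vector about the tool's x, y, z in degrees, a list of three; "gripper": the finger opening in cm, from 0 to 8.54. In form: [{"offset": [x, y, z], "rot": [wx, wy, wz], "gripper": gripper}, ...]. A call has 1 to 12 rows; each row is the pose to reach, as a shift and turn from the pose commanded when the call began, along the tool's axes at that moment; what a row does not reach only later rows make up. A row lasts 1/10 s, in which the tool goes at most 50 mm and 8.59 degrees, less where a joint would pass 70% of its speed; a pose out of reach is approached as far as the arm can. A call with a gripper value outside its range is refused whole. The fingers move at their own pace and stop on an object; "squeeze" is the grip in N (left out, the last holds). Time passes only in rows, so rows that repeat a pose let the fingers close. It gives the time, the measured TCP pose, the force, the opening and the grip force at its end, in the units of the state.
- sense(): the state, without advancing time (a new reading comes with each control period).
- capture(name): name is "scene" or "top" or "wrist"; returns a dict with "color" (480x640x3 uint8, red, green, blue), "depth" (480x640 float32, mm along the optical axis (not along the pixel's ray), 0 where there is no reading), "vertical_fov" (degrees; the focal length in pixels is half the picture's height over the tangent of half this angle, whatever the lens; pixels are square), "cx", "cy" (the principal point, pixels), "rvec" (rotation vector, rad) and "tvec" (3), from world to camera coordinates, as OpenCV has them; the wrist camera has in their place "mount" (4x4, takes a point from camera to tool coordinates, whose origin is the TCP and whose axes are the flange's). Camera axes: x right, y down, z forward; pixel columns grow to the right and rows downward; lengths in mm; the calibration is good to about 2 mm. A picture is of the moment at which its call begins: read the wrist's pose just before it.
- finish_job(): hands the job in; it is judged then, once.
The state is a dict: "time_s": time; "joints": joint angles; "dq": joint speeds; "tau": joint torques, N m; "eef_pos": TCP position; "ee_rot": TCP orientation; "force": force on the tool from outside, world axes, zero at the start; "wrist_torque": the same for the moment, N m; "grip_width": opening from 0.0 (shut) to 1.0 (fully open); "grip_force": force on a finger pad.
Only numpy, scipy, OpenCV 4.12 (cv2) and the standard library are available. Lean on these libraries where they do the work, as an engineer would, in place of code of your own. Each camera call takes 0.05 s, during which the arm holds its last target. There are 200 camera calls.

## Working session

There is one attempt and no reset: what is moved stays moved. The work goes in short steps, Python scripts to look and compute and a tool call to move; the robot and the scene stay as the last step left them, time stands still between calls to the robot, and variables do not carry over. Pictures are saved under pics/ and viewed, at most 14 in all, crops included, and the job is handed in when it is done.

Besides the shell and the picture viewer there is one more tool, called after "Request:" by a JSON object that holds its "fn" and its "kwargs", one argument or row to a line. step_arm: Moves the arm, as the interface text tells. Its arguments: {"type":"object","properties":{"plan":{"type":"array"},"squeeze":{"type":"number"}},"required":["plan"]}

```bash
ls; mkdir -p pics; python3 - <<'E'
from rig import *
import cv2,numpy as np
s=sense();print({k:s[k] for k in("time_s","eef_pos","ee_rot","force","grip_width")})
for n in("scene","top"):
    c=capture(n);np.save(n+".npy",c,allow_pickle=True)
    cv2.imwrite(f"pics/{n}0.png",c["color"][:,:,::-1])
    print(n,{k:c[k] for k in c if k not in("color","depth")},(c["depth"]>0).mean())
E
```

```text
pics
{'time_s': 0.0, 'eef_pos': array([162.48143098, 499.04059421, 303.3307693 ]), 'ee_rot': array([-2.49556604e-04,  1.56751428e-01,  9.87637855e-01, -6.28496265e-04]), 'force': array([-0.44513647, -0.43395142, -1.0207234 ]), 'grip_width': 0.9986750788083154}
scene {'vertical_fov': 47.86491400642542, 'cx': 322.95111363006225, 'cy': 241.01105973650962, 'rvec': array([ 1.5506825 ,  1.90232612, -0.85893213]), 'tvec': array([  92.40694299, -292.56017671, 1425.30036595])} 0.9958528645833333
top {'vertical_fov': 42.10187204522766, 'cx': 314.5332541053417, 'cy': 247.67475193922482, 'rvec': array([ 2.14201158, -2.08660842,  0.19757952]), 'tvec': array([  -7.55079473,  505.64936824, 1128.29952822])} 0.99611328125
```

View pics/top0.png

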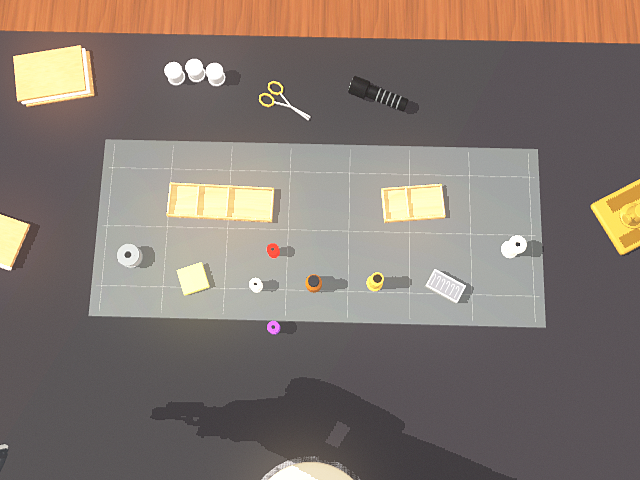

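View pics/scene0.png

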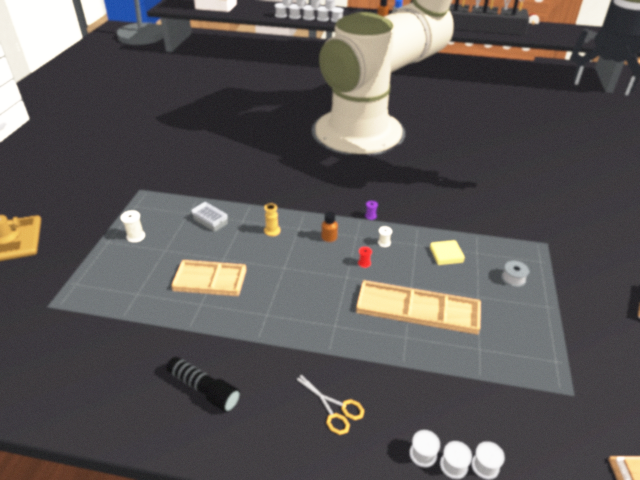

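The top view shows the three-compartment tray at (168–273, 183–222), with its long compartment to the right. The two-compartment tray is at (382–445, 185–222), with the wider compartment to the right. The stock: hook box (446,286), stacker (375,282), heavy thread (514,246), fine thread (256,285), wire spool (129,256). The scene view shows all of it standing.

```bash
cat > h.py <<'E'
import numpy as np,cv2
from scipy.spatial.transform import Rotation as R
def load(n): return np.load(n+".npy",allow_pickle=True).item()
def f(c): return 240/np.tan(np.radians(c["vertical_fov"])/2)
def ext(c):  # camera->world R, origin
    Rm=R.from_rotvec(c["rvec"]).as_matrix().T
    return Rm,-Rm@np.array(c["tvec"])
def ray(c,uv,z,RT=None):
    Rm,o=RT or ext(c); uv=np.atleast_2d(uv).astype(float)
    d=np.c_[(uv[:,0]-c["cx"])/f(c),(uv[:,1]-c["cy"])/f(c),np.ones(len(uv))]@Rm.T
    return o+d*((z-o[2])/d[:,2])[:,None]
def cloud(c,RT=None):
    Rm,o=RT or ext(c); v,u=np.mgrid[:480,:640]; d=c["depth"]
    p=np.stack([(u-c["cx"])/f(c)*d,(v-c["cy"])/f(c)*d,d],-1)
    return p@Rm.T+o
def wristRT(c,s):
    q=s["ee_rot"];Rt=R.from_quat([q[1],q[2],q[3],q[0]]).as_matrix();M=c["mount"]
    return Rt@M[:3,:3],Rt@M[:3,3]+s["eef_pos"]
E
python3 - <<'E'
from h import *
c=load("top");P=cloud(c);print("cam",ext(c)[1], "f",f(c))
print("mat z",np.median(P[230:240,330:340,2]))
items=dict(wire=(129,256,26,26),fine=(256,285,32,14),stack=(375,282,62,16),heavy=(514,246,52,20),hook=(446,286,24,26),pad=(193,279,12,24),bottle=(314,283,58,16),red=(273,251,32,10))
for n,(u,v,h,w) in items.items():
    sl=np.s_[v-w:v+w,u-w:u+w];m=P[sl][...,2]>h*.75
    if n in("hook","pad"):m=P[sl][...,2]>h*.6
    vv,uu=np.nonzero(m); pts=np.c_[uu+u-w,vv+v-w]
    (x,y),r=cv2.minEnclosingCircle(pts.astype(np.float32))
    g=ray(c,pts,h); rect=cv2.minAreaRect(g[:,:2].astype(np.float32))
    print(n,len(pts),"z95",np.percentile(P[sl][m][:,2],90).round(1),"rayctr",ray(c,(x,y),h)[0].round(1),"cloudmean",P[sl][m].mean(0).round(1),"rect",np.round(rect[0],1),np.round(rect[1],1),round(rect[2],1))
hsv=cv2.cvtColor(c["color"],cv2.COLOR_RGB2HSV)
for n,(a,b,h,d) in dict(streamer=(160,282,174,230),nymph=(375,452,176,230)).items():
    sub=hsv[h:d,a:b];m=((sub[...,1]>60)&(sub[...,2]>120)&(sub[...,0]<30)).astype(np.uint8)
    cn=max(cv2.findContours(m,0,1)[0],key=cv2.contourArea).reshape(-1,2)+[a,h]
    rect=cv2.minAreaRect(ray(c,cn,12)[:,:2].astype(np.float32));print(n,rect)
E
```

```text
cam [ 276.95882871   -8.14952084 1205.00021411] f 623.5638859810724
mat z 1.7022671804052152
wire 408 z95 30.4 rayctr [486.9 365.9  26. ] cloudmean [481.2 353.3  64.5] rect [493.1 366.4] [88.  92.5] 9.0
fine 125 z95 35.6 rayctr [439. 107.  32.] cloudmean [433.3 114.2  61. ] rect [439.1 110.6] [36.7 32.7] 85.7
stack 139 z95 66.5 rayctr [ 435.9 -112.5   62. ] cloudmean [ 443.4 -108.    95.7] rect [ 438.6 -111.7] [38.8 43.5] 87.5
heavy 263 z95 56.4 rayctr [ 518.9 -367.7   52. ] cloudmean [ 514.5 -363.4   87.9] rect [ 524.5 -365.6] [44.  92.9] 22.4
hook 709 z95 28.1 rayctr [ 444.9 -244.2   24. ] cloudmean [ 441.3 -241.2   42.9] rect [ 444.9 -236.5] [88.4 81.2] 63.3
pad 690 z95 15.9 rayctr [449.3 239.7  12. ] cloudmean [445.8 238.5  23.1] rect [451.2 241.9] [83.8 88.7] 5.6
bottle 109 z95 61.3 rayctr [443.   -2.3  58. ] cloudmean [440.4   6.5  68.2] rect [442.1  -2.5] [20.6 37.1] 1.5
red 118 z95 36.8 rayctr [497.5  85.9  32. ] cloudmean [497.3  83.3  73.2] rect [502.4  83.1] [35.5 24.1] 61.9
streamer ((603.8434448242188, 240.5935516357422), (112.5051040649414, 61.7961311340332), 88.29924774169922)
nymph ((606.6599731445312, -150.324462890625), (61.474735260009766, 41.94993209838867), 5.665605545043945)
```

```bash
python3 - <<'E'
from h import *
c=load("top");P=cloud(c);col=c["color"].astype(int)
def big(m):
    n,l,s,_=cv2.connectedComponentsWithStats(m.astype(np.uint8));return l==1+np.argmax(s[1:,4])
items=dict(wire=(129,256,26,26),fine=(256,285,32,14),stack=(375,282,62,16),heavy=(514,246,52,20),hook=(446,286,24,26),pad=(193,279,12,24),bottle=(314,283,58,16),red=(273,251,32,11))
for n,(u,v,h,w) in items.items():
    Z=P[...,2];m=np.zeros(Z.shape,bool);m[v-w:v+w,u-w:u+w]=1
    m&=(Z>h-5)&(Z<h+10);m=big(m)
    vv,uu=np.nonzero(m);pts=np.c_[uu,vv];g=ray(c,pts,h)
    rect=cv2.minAreaRect(g[:,:2].astype(np.float32))
    print(n,len(pts),"med",np.median(Z[m]).round(1),"ctr px",pts.mean(0).round(1),"ray",g.mean(0)[:2].round(1),"cloud",P[m].mean(0)[:2].round(1),"rect",*np.round(rect[0],1),np.round(rect[1],1),round(rect[2],1))
for n,(a,b,h,d) in dict(streamer=(160,282,174,230),nymph=(375,452,176,230)).items():
    m=np.zeros((480,640),bool);m[h:d,a:b]=1;m&=(col[...,0]-col[...,2]>25)&(col[...,0]>90);m=big(m)
    cn=max(cv2.findContours(m.astype(np.uint8),0,1)[0],key=cv2.contourArea).reshape(-1,2)
    for z in(0,14):
        rect=cv2.minAreaRect(ray(c,cn,z)[:,:2].astype(np.float32));print(n,z,np.round(rect[0],1),np.round(rect[1],1),round(rect[2],2))
E
```

```text
wire 393 med 27.0 ctr px [127.8 254.4] ray [488.  365.5] cloud [487.8 365.2] rect 488.3 365.6 [42.7 41.4] 47.9
fine 121 med 33.0 ctr px [254.8 283.3] ray [437.3 117.3] cloud [437.2 117.2] rect 437.0 117.0 [21.  22.9] 1.5
stack 131 med 63.2 ctr px [376.8 278.1] ray [ 448.8 -111.1] cloud [ 448.7 -111. ] rect 449.0 -111.5 [22.5 22.2] 0.5
heavy 248 med 53.1 ctr px [516.9 243.8] ray [ 522.4 -375.2] cloud [ 522.1 -374.9] rect 522.4 -375.5 [32.9 32.5] 63.7
hook 675 med 24.8 ctr px [445.5 285.2] ray [ 444.3 -245.4] cloud [ 444.1 -245.2] rect 444.4 -245.1 [66.7 37.3] 61.8
pad 679 med 12.8 ctr px [192.4 278. ] ray [447.3 240.7] cloud [447.2 240.5] rect 447.1 240.7 [51.2 50.5] 20.4
bottle 97 med 58.6 ctr px [313.1 280.1] ray [442.7   6.7] cloud [442.6   6.7] rect 442.8 6.8 [18.7 18.6] 1.5
red 114 med 33.5 ctr px [272.4 248.6] ray [505.3  86.7] cloud [505.1  86.5] rect 505.5 86.5 [21.6 21.1] 2.2
streamer 0 [603.7 197.6] [212.9  74.7] 88.35
streamer 14 [599.9 195.2] [210.4  73.8] 88.35
nymph 0 [ 612.1 -187. ] [ 73.7 125. ] 6.13
nymph 14 [ 608.2 -184.9] [ 72.9 123.6] 6.13
```

```bash
cat > go.py <<'E'
import sys
from rig import *
from h import *
def plan(x,y,z,th,s=None):
    s=s or sense();q=s["ee_rot"];Rt=R.from_quat([q[1],q[2],q[3],q[0]]).as_matrix()
    t=np.radians(th);Y=np.array([np.cos(t),np.sin(t),0]);Z=np.array([0,0,-1.]);Rg=np.c_[np.cross(Y,Z),Y,Z]
    off=Rt.T@(np.array([x,y,z])-s["eef_pos"])/10
    return off.round(2),np.degrees(R.from_matrix(Rt.T@Rg).as_rotvec()).round(2)
if __name__=="__main__":
    s=sense();print(s["time_s"],s["eef_pos"].round(1),s["force"].round(1),s["grip_width"])
    a=[float(v) for v in sys.argv[1:]]
    for i in range(0,len(a),4): print(*plan(*a[i:i+4],s))
E
python3 go.py 444 -245 280 -28.2
```

```text
0.1 [162.5 499.1 303.4] [ 0.2 -0.7 -0.3] 0.9957430770968723
[-49.8  -62.03   2.4 ] [-6.0000e-02  5.0000e-02  1.0016e+02]
```

Request:
{"fn": "step_arm", "kwargs": {
  "plan": [
    {"offset": [-49.8,-62.0,2.4],"rot": [0,0,100.2],"gripper": 8.5},
    {"offset": [-49.8,-62.0,2.4],"rot": [0,0,100.2],"gripper": 8.5},
    {"offset": [-49.8,-62.0,2.4],"rot": [0,0,100.2],"gripper": 8.5},
    {"offset": [-49.8,-62.0,2.4],"rot": [0,0,100.2],"gripper": 8.5},
    {"offset": [-49.8,-62.0,2.4],"rot": [0,0,100.2],"gripper": 8.5},
    {"offset": [-49.8,-62.0,2.4],"rot": [0,0,100.2],"gripper": 8.5},
    {"offset": [-49.8,-62.0,2.4],"rot": [0,0,100.2],"gripper": 8.5},
    {"offset": [-49.8,-62.0,2.4],"rot": [0,0,100.2],"gripper": 8.5},
    {"offset": [-49.8,-62.0,2.4],"rot": [0,0,100.2],"gripper": 8.5},
    {"offset": [-49.8,-62.0,2.4],"rot": [0,0,100.2],"gripper": 8.5},
    {"offset": [-49.8,-62.0,2.4],"rot": [0,0,100.2],"gripper": 8.5},
    {"offset": [-49.8,-62.0,2.4],"rot": [0,0,100.2],"gripper": 8.5}
  ]
}}

```text
time_s: 1.3
eef_pos: [375.0, -63.9, 285.7]
ee_rot: [0.0, 0.86, 0.511, 0.0]
force: [1.3, 0.7, 0.7]
grip_width: 0.993
grip_force: 0.0
```

```bash
python3 go.py 444 -245 280 -28.2
```

```text
1.3 [375.  -63.9 285.7] [1.3 0.7 0.7] 0.9925633558543799
[-12.6   14.73   0.58] [ 0.01 -0.01 -0.4 ]
```

Request:
{"fn": "step_arm", "kwargs": {
  "plan": [
    {"offset": [0,0,0],"rot": [0,0,0],"gripper": 8.5}
  ]
}}

```text
time_s: 1.4
eef_pos: [376.0, -66.0, 285.3]
ee_rot: [0.0, 0.86, 0.51, -0.0]
force: [0.5, 0.2, -0.1]
grip_width: 0.995
grip_force: 0.0
```

```bash
python3 go.py 444 -245 280 -28.2
```

```text
1.4 [376.  -66.  285.3] [ 0.5  0.2 -0.1] 0.9946974612349861
[-12.42  14.57   0.54] [-0.01  0.04 -0.53]
```

Request:
{"fn": "step_arm", "kwargs": {
  "plan": [
    {"offset": [-12.4,14.6,0.5],"rot": [0,0,-0.5],"gripper": 8.5},
    {"offset": [-12.4,14.6,0.5],"rot": [0,0,-0.5],"gripper": 8.5},
    {"offset": [-12.4,14.6,0.5],"rot": [0,0,-0.5],"gripper": 8.5},
    {"offset": [-12.4,14.6,0.5],"rot": [0,0,-0.5],"gripper": 8.5},
    {"offset": [-12.4,14.6,0.5],"rot": [0,0,-0.5],"gripper": 8.5},
    {"offset": [-12.4,14.6,0.5],"rot": [0,0,-0.5],"gripper": 8.5}
  ]
}}

```text
time_s: 2.0
eef_pos: [444.7, -239.8, 280.1]
ee_rot: [-0.001, 0.856, 0.517, -0.0]
force: [0.3, 0.6, 0.4]
grip_width: 0.995
grip_force: 0.0
```

```bash
cat > w.py <<'E'
import sys
from go import *
s=sense();c=capture("wrist");RT=wristRT(c,s);c["RT"]=RT;np.save("wrist.npy",c,allow_pickle=True)
print(s["time_s"],s["eef_pos"].round(2),"th",np.degrees(2*np.arctan2(s["ee_rot"][2],s["ee_rot"][1]))-90)
if len(sys.argv)>1: cv2.imwrite(f"pics/{sys.argv[1]}.png",c["color"][:,:,::-1])
E
python3 w.py w1; python3 - <<'E'
from h import *
c=load("wrist");print(c["mount"],c["cx"],c["cy"],f(c));P=cloud(c,c["RT"]);print(P[240,320],[P[v,u].round(0) for u,v in((20,20),(620,20),(20,460),(620,460))])
E
```

```text
2.0 [ 444.74 -239.84  280.11] th -27.753726834816753
[[ 4.34400145e-04 -9.52152453e-01 -3.05623163e-01  7.68735439e+01]
 [ 9.99999687e-01  2.11581971e-04  7.62186068e-04 -7.66247725e-01]
 [-6.61052983e-04 -3.05623398e-01  9.52152247e-01 -6.96155845e+01]
 [ 0.00000000e+00  0.00000000e+00  0.00000000e+00  1.00000000e+00]] 316.2107100847043 241.3135369822357 351.9628755240894
[ 434.94641474 -264.34159506   23.78963074] [array([294.,  28.,   0.]), array([ 755., -215.,   -0.]), array([ 395., -201.,  294.]), array([ 506., -261.,  293.])]
```

View pics/w1.png

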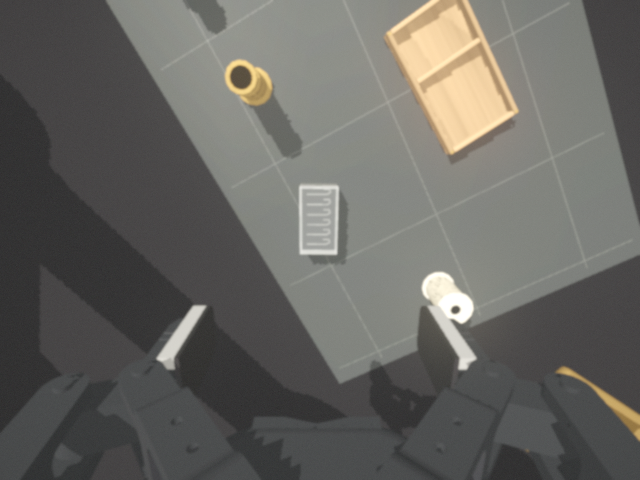

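The wrist view shows the hook box at (319,219) aligned with the fingers, the stacker at (248,82), the heavy thread at (447,296) and the nymph tray around (452,75). I'll measure all four from this image.

```bash
cat > m.py <<'E'
from h import *
def big(m):
    n,l,s,_=cv2.connectedComponentsWithStats(m.astype(np.uint8));return l==1+np.argmax(s[1:,4])
def obj(c,x,y,h,rad,lo=5,hi=6):
    "top face near world (x,y) at height h -> minAreaRect by ray on plane z=h"
    P=cloud(c,c["RT"]);m=(abs(P[...,0]-x)<rad)&(abs(P[...,1]-y)<rad)&(P[...,2]>h-lo)&(P[...,2]<h+hi)
    m=big(m);vv,uu=np.nonzero(m);g=ray(c,np.c_[uu,vv],h,c["RT"])[:,:2].astype(np.float32)
    r=cv2.minAreaRect(g);return len(g),np.round(r[0],1),np.round(r[1],1),round(r[2],1),P[m][:,2].mean().round(1)
def tray(c,x,y,rad):
    "wall tops, z>10"
    return obj(c,x,y,14,rad,3,4)
E
python3 - <<'E'
from m import *
c=load("wrist")
print("hook",obj(c,444,-245,24,50));print("stack",obj(c,449,-111,62,30));print("heavy",obj(c,522,-375,52,35));print("nymph",tray(c,609,-186,80))
E
```

```text
hook (2555, array([ 442.7, -246.8]), array([66.7, 35.7]), 61.5, np.float64(23.7))
stack (864, array([ 447. , -113.2]), array([22.9, 23.7]), 18.4, np.float64(61.7))
heavy (737, array([ 523.4, -375.2]), array([26.2, 35.1]), 12.7, np.float64(52.0))
nymph (2464, array([ 606.5, -187. ]), array([ 68.6, 119.6]), 5.9, np.float64(13.4))
```

```bash
python3 go.py 443 -246.5 82 -28.5
```

```text
2.05 [ 444.7 -239.2  280.5] [0.3 0.  0. ] 0.9924467733729491
[-0.74  0.22 19.85] [-0.07 -0.03  0.8 ]
```

Request:
{"fn": "step_arm", "kwargs": {
  "plan": [
    {"offset": [-0.7,0.2,12],"rot": [0,0,0.8],"gripper": 8.5},
    {"offset": [-0.7,0.2,12],"rot": [0,0,0.8],"gripper": 8.5},
    {"offset": [-0.7,0.2,12],"rot": [0,0,0.8],"gripper": 8.5},
    {"offset": [-0.7,0.2,16.5],"rot": [0,0,0.8],"gripper": 8.5},
    {"offset": [-0.7,0.2,19.8],"rot": [0,0,0.8],"gripper": 8.5},
    {"offset": [-0.7,0.2,19.8],"rot": [0,0,0.8],"gripper": 8.5},
    {"offset": [-0.7,0.2,19.8],"rot": [0,0,0.8],"gripper": 8.5}
  ]
}}

```text
time_s: 2.75
eef_pos: [443.7, -246.6, 84.0]
ee_rot: [0.0, 0.859, 0.512, 0.0]
force: [0.0, 0.5, 0.5]
grip_width: 0.995
grip_force: 0.0
```

```bash
python3 w.py w2; python3 go.py 443 -246.5 82 -28.5
```

```text
2.75 [ 443.74 -246.56   84.  ] th -28.46909536812953
2.8 [ 444.1 -247.    84.7] [-0.3 -0.2  0.1] 0.9943568210571342
[-0.   -0.12  0.27] [0.14 0.03 0.02]
```

View pics/w2.png

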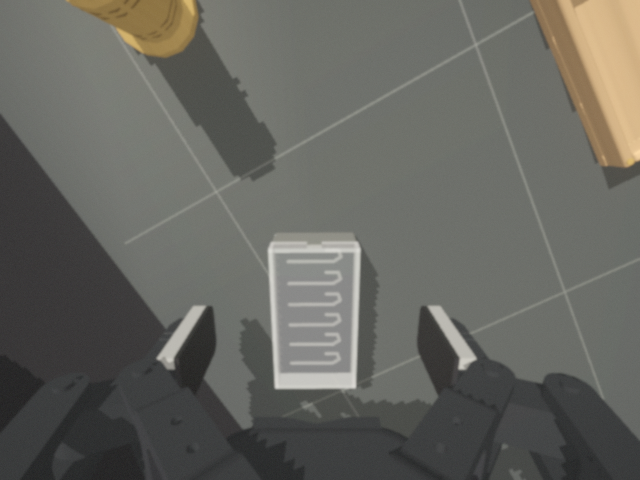

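The box sits centred between the pads, at (316,312). I'll close on it.

Request:
{"fn": "step_arm", "kwargs": {
  "plan": [
    {"offset": [0,-0.05,0.2],"rot": [0,0,0],"gripper": 4.5},
    {"offset": [0,-0.05,0.2],"rot": [0,0,0],"gripper": 4.5},
    {"offset": [0,-0.05,0.2],"rot": [0,0,0],"gripper": 3.0},
    {"offset": [0,-0.05,0.2],"rot": [0,0,0],"gripper": 3.0},
    {"offset": [0,-0.05,0.2],"rot": [0,0,0],"gripper": 3.0},
    {"offset": [0,-0.05,0.2],"rot": [0,0,0],"gripper": 3.0}
  ],
  "squeeze": 40
}}

```text
time_s: 3.4
eef_pos: [443.2, -247.1, 81.6]
ee_rot: [0.001, 0.86, 0.511, 0.0]
force: [-1.1, 1.9, 6.5]
grip_width: 0.411
grip_force: 40.7
```

```bash
python3 go.py 599 180 200 -1.6
```

```text
3.4 [ 443.2 -247.1   81.6] [-1.1  1.9  6.5] 0.41112210058570253
[ 44.96  -6.71 -11.86] [  0.06   0.03 -26.94]
```

```bash
python3 go.py 540 180 240 -1.6
```

```text
3.4 [ 443.2 -247.1   81.6] [-1.1  1.9  6.5] 0.41112210058570253
[ 42.14 -11.89 -15.87] [  0.06   0.03 -26.94]
```

Request:
{"fn": "step_arm", "kwargs": {
  "plan": [
    {"offset": [0,0,-5],"rot": [0,0,0],"gripper": 3.0},
    {"offset": [0,0,-10],"rot": [0,0,0],"gripper": 3.0}
  ]
}}

```text
time_s: 3.6
eef_pos: [442.4, -246.5, 181.3]
ee_rot: [-0.002, 0.86, 0.511, -0.0]
force: [1.0, -1.2, 0.4]
grip_width: 0.407
grip_force: 40.6
```

```bash
python3 go.py 540 180 240 -1.6
```

```text
3.6 [ 442.4 -246.5  181.3] [ 1.  -1.2  0.4] 0.4068064849144231
[ 42.13 -11.83  -5.8 ] [ -0.17  -0.09 -26.95]
```

Request:
{"fn": "step_arm", "kwargs": {
  "plan": [
    {"offset": [42.1,-11.8,-5.8],"rot": [0,0,-27],"gripper": 3.0},
    {"offset": [42.1,-11.8,-5.8],"rot": [0,0,-27],"gripper": 3.0},
    {"offset": [42.1,-11.8,-5.8],"rot": [0,0,-27],"gripper": 3.0},
    {"offset": [42.1,-11.8,-5.8],"rot": [0,0,-27],"gripper": 3.0},
    {"offset": [42.1,-11.8,-5.8],"rot": [0,0,-27],"gripper": 3.0},
    {"offset": [42.1,-11.8,-5.8],"rot": [0,0,-27],"gripper": 3.0},
    {"offset": [42.1,-11.8,-5.8],"rot": [0,0,-27],"gripper": 3.0},
    {"offset": [42.1,-11.8,-5.8],"rot": [0,0,-27],"gripper": 3.0},
    {"offset": [42.1,-11.8,-5.8],"rot": [0,0,-27],"gripper": 3.0},
    {"offset": [42.1,-11.8,-5.8],"rot": [0,0,-27],"gripper": 3.0},
    {"offset": [42.1,-11.8,-5.8],"rot": [0,0,-27],"gripper": 3.0},
    {"offset": [42.1,-11.8,-5.8],"rot": [0,0,-27],"gripper": 3.0}
  ]
}}

```text
time_s: 4.8
eef_pos: [540.2, 178.5, 238.5]
ee_rot: [-0.0, 0.717, 0.697, -0.0]
force: [0.6, 0.0, -0.1]
grip_width: 0.408
grip_force: 40.7
```

Request:
{"fn": "step_arm", "kwargs": {
  "plan": [
    {"offset": [0,0,0],"rot": [0,0,0],"gripper": 3.0}
  ]
}}

```text
time_s: 4.9
eef_pos: [540.4, 178.2, 238.7]
ee_rot: [-0.0, 0.717, 0.697, -0.0]
force: [-0.2, 0.2, -0.4]
grip_width: 0.412
grip_force: 40.7
```

```bash
python3 w.py w3; python3 - <<'E'
from m import *
c=load("wrist")
print("streamer",tray(c,601,195,125));print("wire",obj(c,487,365,26,40));print("fine",obj(c,437,117,32,25))
E
```

```text
4.9 [540.37 178.2  238.71] th -1.6321931870248818
streamer (3449, array([599.7, 194.9]), array([206.3,  68. ]), 88.4, np.float64(13.4))Traceback (most recent call last):
  File "<stdin>", line 3, in <module>
  File "m.py", line 7, in obj
    m=big(m);vv,uu=np.nonzero(m);g=ray(c,np.c_[uu,vv],h,c["RT"])[:,:2].astype(np.float32)
  File "m.py", line 3, in big
    n,l,s,_=cv2.connectedComponentsWithStats(m.astype(np.uint8));return l==1+np.argmax(s[1:,4])
                                                                             ~~~~~~~~~^^^^^^^^^
    return _wrapfunc(a, 'argmax', axis=axis, out=out, **kwds)
    return bound(*args, **kwds)
ValueError: attempt to get argmax of an empty sequence
```

View pics/w3.png

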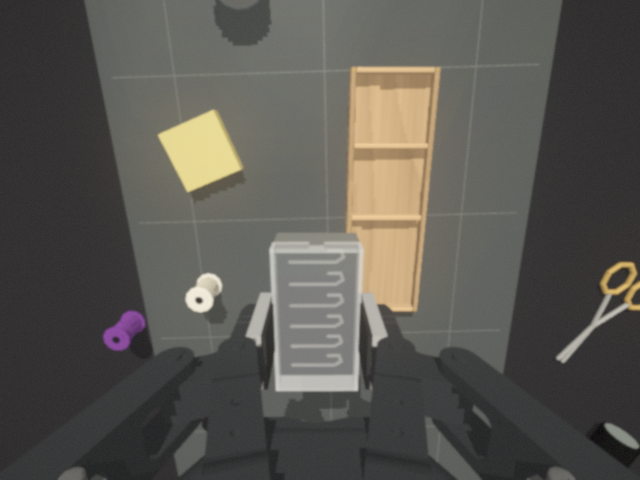

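The image shows the box held square and the tray at (348–440, 66–312), with the long compartment nearest. I'll check fingertip reach from the depth.

```bash
python3 - <<'E'
from m import *
c=load("wrist");P=cloud(c,c["RT"])
for sl in (np.s_[290:345,245:275],np.s_[290:345,360:390]):
    z=238.7-P[sl][...,2];z=z[(z<110)];print("ahead of TCP pct",np.percentile(z,[5,50,90,95,99]).round(1))
z=P[235:390,275:360,2];print("box top z",np.median(z),"-> bottom rel TCP",np.median(z)-24-238.7)
m=(abs(P[...,2]-np.median(z))<3);m[:200]=0;m=big(m);print("held box",P[m][:,:2].mean(0))
print([ (n,obj(c,*a)) for n,a in dict(fine=(437,117,32,25),).items()])
E
python3 go.py 598 137 110 -1.6 598 137 86.5 -1.6
```

```text
ahead of TCP pct [31.1 48.2 61.  63.8 66.8]
ahead of TCP pct [31.4 47.7 61.3 63.5 66.3]
box top z 180.75214270471898 -> bottom rel TCP -81.94785729528101
held box [539.40009982 181.48529723]
[('fine', (534, array([435.7, 116.7]), array([23.7, 22.8]), 43.8, np.float64(31.9)))]
4.95 [540.4 178.3 238.8] [-0.6 -0.3 -0.8] 0.4096191289413979
[-3.96  5.88 12.88] [-0.02  0.01 -0.03]
[-3.96  5.88 15.23] [-0.02  0.01 -0.03]
```

Request:
{"fn": "step_arm", "kwargs": {
  "plan": [
    {"offset": [-4.05,5.95,8],"rot": [0,0,0],"gripper": 3.0},
    {"offset": [-4.05,5.95,8],"rot": [0,0,0],"gripper": 3.0},
    {"offset": [-4.05,5.95,11],"rot": [0,0,0],"gripper": 3.0},
    {"offset": [-4.05,5.95,13.5],"rot": [0,0,0],"gripper": 3.0},
    {"offset": [-4.05,5.95,14.5],"rot": [0,0,0],"gripper": 3.0},
    {"offset": [-4.05,5.95,15.2],"rot": [0,0,0],"gripper": 3.0},
    {"offset": [-4.05,5.95,15.2],"rot": [0,0,0],"gripper": 3.0}
  ]
}}

```text
time_s: 5.65
eef_pos: [598.9, 137.2, 87.2]
ee_rot: [0.0, 0.717, 0.698, 0.0]
force: [-0.3, 0.0, -1.2]
grip_width: 0.409
grip_force: 40.7
```

```bash
python3 go.py 599 136 86 -1.6
```

```text
5.65 [598.9 137.2  87.2] [-0.3  0.  -1.2] 0.4094112451971303
[-0.12  0.01  0.12] [ 0.02 -0.    0.06]
```

Request:
{"fn": "step_arm", "kwargs": {
  "plan": [
    {"offset": [-0.1,0,0.1],"rot": [0,0,0],"gripper": 3.0},
    {"offset": [-0.1,0,0.15],"rot": [0,0,0],"gripper": 5.5},
    {"offset": [-0.1,0,0.15],"rot": [0,0,0],"gripper": 5.5},
    {"offset": [-0.1,0,0.15],"rot": [0,0,0],"gripper": 5.5},
    {"offset": [-0.1,0,-2],"rot": [0,0,0],"gripper": 5.5},
    {"offset": [-0.1,0,-6],"rot": [0,0,0],"gripper": 8.5},
    {"offset": [-0.1,0,-11],"rot": [0,0,0],"gripper": 8.5},
    {"offset": [-0.1,0,-16],"rot": [0,0,0],"gripper": 8.5},
    {"offset": [-0.1,0,-16],"rot": [0,0,0],"gripper": 8.5}
  ]
}}

```text
time_s: 6.55
eef_pos: [600.5, 136.5, 254.5]
ee_rot: [0.004, 0.716, 0.698, 0.005]
force: [0.4, 0.7, 0.4]
grip_width: 0.995
grip_force: 0.0
```

```bash
python3 w.py; python3 - <<'E'
from m import *
c=load("wrist");print("hook in tray",obj(c,598,137,28,45,4,5));print("streamer",tray(c,601,195,125))
E
python3 go.py 448 -112 200 -50 448 -112 200 -28
```

```text
6.55 [600.51 136.49 254.55] th -1.5211885933156566
hook in tray (3078, array([598.2, 136.7]), array([67.2, 35.8]), 89.3, np.float64(27.7))
streamer (3949, array([600. , 194.3]), array([206.8,  67.7]), 88.4, np.float64(13.4))
6.6 [599.6 136.4 250.5] [-0.3  0.3 -0.7] 0.9932363238034295
[-25.24 -14.53   4.94] [ 0.38 -0.2  48.48]
[-25.24 -14.53   4.94] [ 0.4  -0.12 26.48]
```

Request:
{"fn": "step_arm", "kwargs": {
  "plan": [
    {"offset": [-25.2,-14.5,4.0],"rot": [0,0,0],"gripper": 8.5},
    {"offset": [-25.2,-14.5,4.0],"rot": [0,0,0],"gripper": 8.5},
    {"offset": [-25.2,-14.5,4.0],"rot": [0,0,0],"gripper": 8.5},
    {"offset": [-25.2,-14.5,4.0],"rot": [0,0,0],"gripper": 8.5},
    {"offset": [-25.2,-14.5,4.0],"rot": [0,0,0],"gripper": 8.5},
    {"offset": [-25.2,-14.5,4.0],"rot": [0,0,0],"gripper": 8.5},
    {"offset": [-25.2,-14.5,4.0],"rot": [0,0,0],"gripper": 8.5},
    {"offset": [-25.2,-14.5,4.0],"rot": [0,0,0],"gripper": 8.5},
    {"offset": [-25.2,-14.5,4.0],"rot": [0,0,0],"gripper": 8.5}
  ]
}}

```text
time_s: 7.5
eef_pos: [447.3, -111.0, 206.5]
ee_rot: [-0.0, 0.716, 0.698, 0.0]
force: [-0.5, 0.7, -0.6]
grip_width: 1.001
grip_force: 0.0
```

```bash
python3 w.py; python3 - <<'E'
from m import *
c=load("wrist");print("stack",obj(c,448,-112,62,25))
E
python3 go.py 447.5 -112.5 85 -1.6
```

```text
7.5 [ 447.35 -110.97  206.46] th -1.4814115975587754
stack (1018, array([ 447. , -111.5]), array([24.1, 22.7]), 88.5, np.float64(61.8))
7.55 [ 447.5 -110.8  206.6] [-0.4 -0.1 -0.7] 0.9958536414688303
[-1.700e-01  1.000e-02  1.216e+01] [-0.01 -0.02  0.15]
```

Centred. I'll descend, grip and lift.

Request:
{"fn": "step_arm", "kwargs": {
  "plan": [
    {"offset": [-0.1,0,5],"rot": [0,0,0],"gripper": 8.5},
    {"offset": [-0.1,0,9],"rot": [0,0,0],"gripper": 8.5},
    {"offset": [-0.1,0,12.1],"rot": [0,0,0],"gripper": 8.5},
    {"offset": [-0.1,0,12.1],"rot": [0,0,0],"gripper": 5.0},
    {"offset": [-0.1,0,12.1],"rot": [0,0,0],"gripper": 3.0},
    {"offset": [-0.1,0,12.1],"rot": [0,0,0],"gripper": 2.0},
    {"offset": [-0.1,0,12.1],"rot": [0,0,0],"gripper": 2.0},
    {"offset": [-0.1,0,12.1],"rot": [0,0,0],"gripper": 2.0},
    {"offset": [-0.1,0,12.1],"rot": [0,0,0],"gripper": 2.0}
  ],
  "squeeze": 40
}}

```text
time_s: 8.45
eef_pos: [447.7, -112.9, 87.3]
ee_rot: [0.001, 0.717, 0.698, 0.0]
force: [-0.7, 1.8, 8.2]
grip_width: 0.269
grip_force: 39.0
```

```bash
python3 go.py 600.2 211 220 -1.6
```

```text
8.45 [ 447.7 -112.9   87.3] [-0.7  1.8  8.2] 0.2691332300904133
[ 32.78  14.41 -13.27] [0.14 0.06 0.07]
```

Request:
{"fn": "step_arm", "kwargs": {
  "plan": [
    {"offset": [0,0,-5],"rot": [0,0,0],"gripper": 2.0},
    {"offset": [2,1,-10],"rot": [0,0,0],"gripper": 2.0},
    {"offset": [32.8,14.4,-13.2],"rot": [0,0,0],"gripper": 2.0},
    {"offset": [32.8,14.4,-13.2],"rot": [0,0,0],"gripper": 2.0},
    {"offset": [32.8,14.4,-13.2],"rot": [0,0,0],"gripper": 2.0},
    {"offset": [32.8,14.4,-13.2],"rot": [0,0,0],"gripper": 2.0},
    {"offset": [32.8,14.4,-13.2],"rot": [0,0,0],"gripper": 2.0},
    {"offset": [32.8,14.4,-13.2],"rot": [0,0,0],"gripper": 2.0},
    {"offset": [32.8,14.4,-13.2],"rot": [0,0,0],"gripper": 2.0},
    {"offset": [32.8,14.4,-13.2],"rot": [0,0,0],"gripper": 2.0},
    {"offset": [32.8,14.4,-13.2],"rot": [0,0,0],"gripper": 2.0},
    {"offset": [32.8,14.4,-13.2],"rot": [0,0,0],"gripper": 2.0}
  ]
}}

```text
time_s: 9.65
eef_pos: [599.5, 210.4, 218.0]
ee_rot: [0.0, 0.717, 0.697, -0.0]
force: [-0.9, -1.6, -1.3]
grip_width: 0.267
grip_force: 39.8
```

```bash
python3 w.py w4; python3 - <<'E'
from m import *
from rig import sense
e=sense()["eef_pos"];c=load("wrist");P=cloud(c,c["RT"])
m=(abs(P[...,0]-e[0])<14)&(abs(P[...,1]-e[1])<16)&(P[...,2]>100);m=big(m);q=P[m]
t=q[:,2]>np.percentile(q[:,2],95)-3;print("top z rel TCP",np.percentile(q[:,2],90)-e[2],"ctr",q[t].mean(0)-e)
E
python3 go.py 600.2 211 92 -1.6
```

```text
9.65 [599.5  210.41 218.  ] th -1.5835733351634502
top z rel TCP 13.171176317938915 ctr [ 0.1469174  11.00583684 14.5103271 ]
9.7 [599.6 210.2 218.1] [-0.2 -0.5 -0.8] 0.26578743925258386
[ 0.08  0.06 12.61] [-0.01  0.01 -0.01]
```

View pics/w4.png

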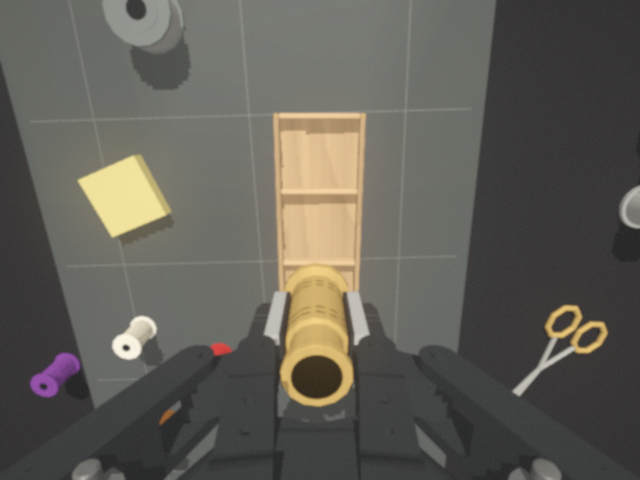

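The stacker hangs upright, with its rim at (316,375) and foot edge at row 265, both matching the upright geometry. I'll lower it.

Request:
{"fn": "step_arm", "kwargs": {
  "plan": [
    {"offset": [0.1,0.05,4],"rot": [0,0,0],"gripper": 2.0},
    {"offset": [0.1,0.05,8],"rot": [0,0,0],"gripper": 2.0},
    {"offset": [0.1,0.05,11],"rot": [0,0,0],"gripper": 2.0},
    {"offset": [0.1,0.05,12.2],"rot": [0,0,0],"gripper": 2.0},
    {"offset": [0.1,0.05,12.6],"rot": [0,0,0],"gripper": 2.0},
    {"offset": [0.1,0.05,12.6],"rot": [0,0,0],"gripper": 2.0}
  ]
}}

```text
time_s: 10.3
eef_pos: [600.8, 212.0, 93.0]
ee_rot: [0.0, 0.717, 0.697, 0.001]
force: [-0.2, -0.4, -0.1]
grip_width: 0.267
grip_force: 39.9
```

```bash
python3 go.py 600.2 211 91.5 -1.6
```

```text
10.3 [600.8 212.   93. ] [-0.2 -0.4 -0.1] 0.26660084032396014
[-0.1  -0.06  0.15] [ 0.09 -0.02  0.03]
```

Request:
{"fn": "step_arm", "kwargs": {
  "plan": [
    {"offset": [0,0,0.15],"rot": [0,0,0],"gripper": 2.0},
    {"offset": [0,0,0.2],"rot": [0,0,0],"gripper": 2.0},
    {"offset": [0,0,0.2],"rot": [0,0,0],"gripper": 2.6},
    {"offset": [0,0,0.2],"rot": [0,0,0],"gripper": 3.5},
    {"offset": [0,0,0.2],"rot": [0,0,0],"gripper": 6.0},
    {"offset": [0,0,0.2],"rot": [0,0,0],"gripper": 6.0},
    {"offset": [0,0,-2],"rot": [0,0,0],"gripper": 6.0},
    {"offset": [0,0,-6],"rot": [0,0,0],"gripper": 6.0},
    {"offset": [0,0,-11],"rot": [0,0,0],"gripper": 8.5},
    {"offset": [0,0,-14],"rot": [0,0,0],"gripper": 8.5},
    {"offset": [0,0,-14],"rot": [0,0,0],"gripper": 8.5}
  ]
}}

```text
time_s: 11.4
eef_pos: [601.5, 212.5, 237.0]
ee_rot: [0.003, 0.716, 0.698, 0.004]
force: [0.2, -0.1, 0.4]
grip_width: 0.998
grip_force: 0.0
```

```bash
python3 w.py; python3 - <<'E'
from m import *
c=load("wrist");print("stack",obj(c,600,211,66,28));print("hook",obj(c,598,137,28,45,4,5))
E
python3 go.py 523 -372 220 -1.6 523 -372 220 -40
```

```text
11.4 [601.48 212.51 236.95] th -1.5301618215187887
stack (831, array([600.3, 213.3]), array([23.3, 23. ]), 88.4, np.float64(65.9))
hook (2759, array([598.6, 137.2]), array([68.3, 35.9]), 88.4, np.float64(27.8))
11.45 [600.7 212.4 233.8] [-0.2 -0.5  0.2] 0.9953548304588017
[-58.62  -6.21   1.31] [ 0.22 -0.04  0.07]
[-58.62  -6.21   1.31] [ 0.2  -0.11 38.47]
```

Request:
{"fn": "step_arm", "kwargs": {
  "plan": [
    {"offset": [-58.6,-6.2,1.3],"rot": [0,0,0],"gripper": 8.5},
    {"offset": [-58.6,-6.2,1.3],"rot": [0,0,0],"gripper": 8.5},
    {"offset": [-58.6,-6.2,1.3],"rot": [0,0,0],"gripper": 8.5},
    {"offset": [-58.6,-6.2,1.3],"rot": [0,0,0],"gripper": 8.5},
    {"offset": [-58.6,-6.2,1.3],"rot": [0,0,0],"gripper": 8.5},
    {"offset": [-58.6,-6.2,1.3],"rot": [0,0,0],"gripper": 8.5},
    {"offset": [-58.6,-6.2,1.3],"rot": [0,0,0],"gripper": 8.5},
    {"offset": [-58.6,-6.2,1.3],"rot": [0,0,0],"gripper": 8.5},
    {"offset": [-58.6,-6.2,1.3],"rot": [0,0,0],"gripper": 8.5},
    {"offset": [-58.6,-6.2,1.3],"rot": [0,0,0],"gripper": 8.5},
    {"offset": [-58.6,-6.2,1.3],"rot": [0,0,0],"gripper": 8.5},
    {"offset": [-58.6,-6.2,1.3],"rot": [0,0,0],"gripper": 8.5}
  ]
}}

```text
time_s: 12.65
eef_pos: [521.3, -374.3, 216.7]
ee_rot: [-0.001, 0.717, 0.697, -0.0]
force: [0.6, 0.6, -0.8]
grip_width: 0.997
grip_force: 0.0
```

Request:
{"fn": "step_arm", "kwargs": {
  "plan": [
    {"offset": [0,0,0],"rot": [0,0,0],"gripper": 8.5}
  ]
}}

```text
time_s: 12.75
eef_pos: [520.6, -376.1, 216.2]
ee_rot: [-0.001, 0.718, 0.696, -0.0]
force: [0.4, 1.2, -0.8]
grip_width: 0.991
grip_force: 0.0
```

```bash
python3 w.py; python3 - <<'E'
from m import *
c=load("wrist");print("heavy",obj(c,523,-374,52,30))
E
python3 go.py 523 -374.5 83 -1.6
```

```text
12.75 [ 520.63 -376.11  216.15] th -1.8286171939850675
heavy (1718, array([ 520.2, -376.2]), array([33.1, 33.6]), 42.6, np.float64(51.8))
12.8 [ 521.4 -373.6  216.4] [ 0.6  0.6 -0.8] 0.9928400337260214
[-0.11  0.19 13.34] [-0.14 -0.13 -0.12]
```

Request:
{"fn": "step_arm", "kwargs": {
  "plan": [
    {"offset": [-0.1,0.05,5],"rot": [0,0,0],"gripper": 8.5},
    {"offset": [-0.1,0.05,10],"rot": [0,0,0],"gripper": 8.5},
    {"offset": [-0.1,0.05,13.2],"rot": [0,0,0],"gripper": 8.5},
    {"offset": [-0.1,0.05,13.2],"rot": [0,0,0],"gripper": 6.0},
    {"offset": [-0.1,0.05,13.2],"rot": [0,0,0],"gripper": 4.0},
    {"offset": [-0.1,0.05,13.2],"rot": [0,0,0],"gripper": 3.0},
    {"offset": [-0.1,0.05,13.2],"rot": [0,0,0],"gripper": 3.0},
    {"offset": [-0.1,0.05,13.2],"rot": [0,0,0],"gripper": 3.0},
    {"offset": [-0.1,0.05,13.2],"rot": [0,0,0],"gripper": 3.0}
  ],
  "squeeze": 30
}}

```text
time_s: 13.7
eef_pos: [523.8, -373.3, 89.2]
ee_rot: [0.002, 0.716, 0.698, 0.0]
force: [-1.0, 1.3, 7.3]
grip_width: 0.383
grip_force: 29.7
```

```bash
python3 go.py 601.5 269 240 -1.6
```

```text
13.7 [ 523.8 -373.3   89.2] [-1.   1.3  7.3] 0.3828061860522911
[ 64.38   6.1  -15.22] [0.16 0.14 0.07]
```

Request:
{"fn": "step_arm", "kwargs": {
  "plan": [
    {"offset": [0,0,-5],"rot": [0,0,0],"gripper": 3.0},
    {"offset": [0,0,-10],"rot": [0,0,0],"gripper": 3.0},
    {"offset": [64.4,6.1,-15],"rot": [0,0,0],"gripper": 3.0},
    {"offset": [64.4,6.1,-15],"rot": [0,0,0],"gripper": 3.0},
    {"offset": [64.4,6.1,-15],"rot": [0,0,0],"gripper": 3.0},
    {"offset": [64.4,6.1,-15],"rot": [0,0,0],"gripper": 3.0},
    {"offset": [64.4,6.1,-15],"rot": [0,0,0],"gripper": 3.0},
    {"offset": [64.4,6.1,-15],"rot": [0,0,0],"gripper": 3.0},
    {"offset": [64.4,6.1,-15],"rot": [0,0,0],"gripper": 3.0},
    {"offset": [64.4,6.1,-15],"rot": [0,0,0],"gripper": 3.0},
    {"offset": [64.4,6.1,-15],"rot": [0,0,0],"gripper": 3.0},
    {"offset": [64.4,6.1,-15],"rot": [0,0,0],"gripper": 3.0}
  ]
}}

```text
time_s: 14.9
eef_pos: [583.3, 124.1, 226.8]
ee_rot: [0.001, 0.717, 0.698, 0.001]
force: [1.2, -0.4, 0.2]
grip_width: 0.389
grip_force: 30.1
```

Request:
{"fn": "step_arm", "kwargs": {
  "plan": [
    {"offset": [0,0,0],"rot": [0,0,0],"gripper": 3.0}
  ]
}}

```text
time_s: 15.0
eef_pos: [583.2, 127.3, 227.0]
ee_rot: [0.001, 0.714, 0.7, 0.001]
force: [1.1, -1.2, -0.7]
grip_width: 0.389
grip_force: 30.2
```

```bash
python3 go.py 601.5 269 240 -1.6
```

```text
15.0 [583.2 127.3 227. ] [ 1.1 -1.2 -0.7] 0.38909435895817185
[14.2   1.54 -1.28] [ 0.17 -0.08  0.41]
```

Request:
{"fn": "step_arm", "kwargs": {
  "plan": [
    {"offset": [14.2,1.6,-1],"rot": [0,0,0.2],"gripper": 3.0},
    {"offset": [14.2,1.6,-1],"rot": [0,0,0.2],"gripper": 3.0},
    {"offset": [14.2,1.6,-1],"rot": [0,0,0.2],"gripper": 3.0},
    {"offset": [14.2,1.6,-1],"rot": [0,0,0.2],"gripper": 3.0},
    {"offset": [14.2,1.6,-1],"rot": [0,0,0.2],"gripper": 3.0},
    {"offset": [14.2,1.6,-1],"rot": [0,0,0.2],"gripper": 3.0},
    {"offset": [14.2,1.6,-1],"rot": [0,0,0.2],"gripper": 3.0}
  ]
}}

```text
time_s: 15.7
eef_pos: [603.4, 262.1, 235.7]
ee_rot: [0.0, 0.718, 0.696, 0.0]
force: [-0.8, -0.3, -0.5]
grip_width: 0.393
grip_force: 30.2
```

```bash
python3 w.py w5; python3 - <<'E'
from m import *
from rig import sense
e=sense()["eef_pos"];c=load("wrist");P=cloud(c,c["RT"])
m=(abs(P[...,0]-e[0])<20)&(abs(P[...,1]-e[1])<22)&(P[...,2]>120);m=big(m);q=P[m]
zt=np.percentile(q[:,2],90);t=abs(q[:,2]-zt)<4;print("top rel TCP",zt-e[2],"ctr",q[t].mean(0)-e)
E
python3 go.py 601.5 269 92 -1.6
```

```text
15.7 [603.38 262.09 235.68] th -1.8367779319391673
top rel TCP 17.879782281164097 ctr [ 0.05405875 15.01106298 17.26183513]
15.75 [603.4 262.3 235.6] [ 1.5  0.7 -1.3] 0.3866917327033542
[ 0.67 -0.21 14.36] [ 0.01  0.   -0.23]
```

View pics/w5.png

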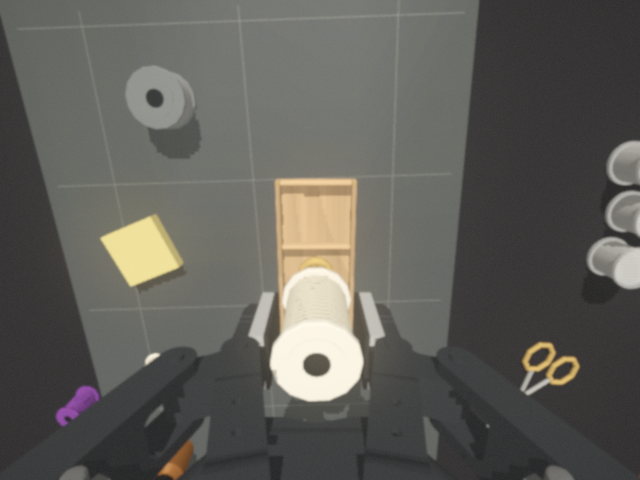

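The heavy thread is held upright, with its top at (317,363). By geometry its underside is about 84.5 mm below the TCP, so I'll lower it into the end compartment.

Request:
{"fn": "step_arm", "kwargs": {
  "plan": [
    {"offset": [0.7,-0.2,4],"rot": [0,0,0],"gripper": 3.0},
    {"offset": [0.7,-0.2,8],"rot": [0,0,0],"gripper": 3.0},
    {"offset": [0.7,-0.2,12],"rot": [0,0,0],"gripper": 3.0},
    {"offset": [0.7,-0.2,14],"rot": [0,0,0],"gripper": 3.0},
    {"offset": [0.7,-0.2,14.3],"rot": [0,0,0],"gripper": 3.0},
    {"offset": [0.7,-0.2,14.3],"rot": [0,0,0],"gripper": 3.0},
    {"offset": [0.7,-0.2,14.3],"rot": [0,0,0],"gripper": 3.0}
  ]
}}

```text
time_s: 16.45
eef_pos: [601.8, 270.1, 93.0]
ee_rot: [0.0, 0.718, 0.696, 0.0]
force: [0.6, -1.0, -1.4]
grip_width: 0.392
grip_force: 32.9
```

```bash
python3 go.py 601.5 269 88.5 -1.6
```

```text
16.45 [601.8 270.1  93. ] [ 0.6 -1.  -1.4] 0.39175091646038335
[-0.11 -0.02  0.45] [ 0.06 -0.01 -0.17]
```

Slow lowering to touch.

Request:
{"fn": "step_arm", "kwargs": {
  "plan": [
    {"offset": [-0.05,0,0.2],"rot": [0,0,0],"gripper": 3.0},
    {"offset": [-0.05,0,0.4],"rot": [0,0,0],"gripper": 3.0},
    {"offset": [-0.05,0,0.4],"rot": [0,0,0],"gripper": 3.0}
  ]
}}

```text
time_s: 16.75
eef_pos: [601.8, 269.9, 90.2]
ee_rot: [0.001, 0.718, 0.696, 0.001]
force: [-2.4, -2.6, 11.3]
grip_width: 0.388
grip_force: 33.5
```

Touched the floor (11 N). I'll release and look.

Request:
{"fn": "step_arm", "kwargs": {
  "plan": [
    {"offset": [0,0,-0.05],"rot": [0,0,0],"gripper": 3.4},
    {"offset": [0,0,-0.05],"rot": [0,0,0],"gripper": 4.0},
    {"offset": [0,0,-0.05],"rot": [0,0,0],"gripper": 6.0},
    {"offset": [0,0,-0.05],"rot": [0,0,0],"gripper": 6.0},
    {"offset": [0,0,-2],"rot": [0,0,0],"gripper": 6.5},
    {"offset": [0,0,-6],"rot": [0,0,0],"gripper": 6.5},
    {"offset": [0,0,-11],"rot": [0,0,0],"gripper": 8.5},
    {"offset": [0,0,-14],"rot": [0,0,0],"gripper": 8.5},
    {"offset": [0,0,-14],"rot": [0,0,0],"gripper": 8.5},
    {"offset": [0,0,-14],"rot": [0,0,0],"gripper": 8.5}
  ]
}}

```text
time_s: 17.75
eef_pos: [601.3, 270.0, 228.3]
ee_rot: [0.0, 0.718, 0.696, 0.0]
force: [1.2, 0.5, -1.3]
grip_width: 0.997
grip_force: 0.0
```

```bash
python3 w.py w6; python3 - <<'E'
from m import *
c=load("wrist");print("heavy",obj(c,601.5,269,56,30));print("stack",obj(c,600,212,66,24));print("wire",obj(c,487,365,26,40))
E
python3 go.py 488 365.5 200 -1.6
```

```text
17.75 [601.28 270.04 228.27] th -1.7373712840713154
heavy (1595, array([601. , 266.9]), array([32.8, 32.7]), 88.3, np.float64(55.8))
stack (753, array([600.2, 214.1]), array([24.3, 23.1]), 88.3, np.float64(65.8))
wire (3024, array([487.1, 364.3]), array([42.8, 43.4]), 69.7, np.float64(25.8))
17.8 [601.  270.  227.1] [-0.6 -0.7 -1.4] 0.9910814108891582
[  9.21 -11.58   2.73] [-0.11  0.03 -0.13]
```

View pics/w6.png

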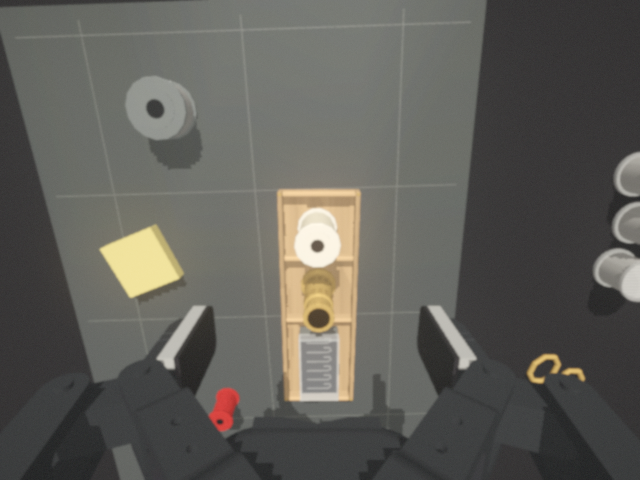

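The streamer kit is complete: spool top (317,245), stacker (318,315) and hook box (320,365) each stand or lie in their own compartment. Next is the wire spool.

Request:
{"fn": "step_arm", "kwargs": {
  "plan": [
    {"offset": [9.2,-11.6,2.7],"rot": [0,0,0],"gripper": 8.5},
    {"offset": [9.2,-11.6,2.7],"rot": [0,0,0],"gripper": 8.5},
    {"offset": [9.2,-11.6,2.7],"rot": [0,0,0],"gripper": 8.5},
    {"offset": [9.2,-11.6,2.7],"rot": [0,0,0],"gripper": 8.5},
    {"offset": [9.2,-11.6,2.7],"rot": [0,0,0],"gripper": 8.5},
    {"offset": [9.2,-11.6,2.7],"rot": [0,0,0],"gripper": 8.5},
    {"offset": [9.2,-11.6,2.7],"rot": [0,0,0],"gripper": 8.5}
  ]
}}

```text
time_s: 18.5
eef_pos: [489.1, 364.7, 201.0]
ee_rot: [-0.0, 0.718, 0.696, -0.0]
force: [1.1, 0.6, -0.6]
grip_width: 0.999
grip_force: 0.0
```

```bash
python3 w.py; python3 - <<'E'
from m import *
c=load("wrist");print("wire",obj(c,487,365,26,40))
E
python3 go.py 487.5 365 82 -1.6
```

```text
18.5 [489.1  364.67 200.95] th -1.8275616023851171
wire (2655, array([486.4, 365. ]), array([42.8, 43.2]), 4.1, np.float64(25.9))
18.55 [489.1 364.7 201.1] [-0.2 -0.6 -0.1] 0.9983774145575885
[ 0.03 -0.15 11.91] [-0.01  0.01 -0.23]
```

Request:
{"fn": "step_arm", "kwargs": {
  "plan": [
    {"offset": [0.03,-0.2,5],"rot": [0,0,0],"gripper": 8.5},
    {"offset": [0.03,-0.2,9],"rot": [0,0,0],"gripper": 8.5},
    {"offset": [0.03,-0.2,12.1],"rot": [0,0,0],"gripper": 8.5},
    {"offset": [0.03,-0.2,12.1],"rot": [0,0,0],"gripper": 6.5},
    {"offset": [0.03,-0.2,12.1],"rot": [0,0,0],"gripper": 4.8},
    {"offset": [0.03,-0.2,12.1],"rot": [0,0,0],"gripper": 3.8},
    {"offset": [0.03,-0.2,12.1],"rot": [0,0,0],"gripper": 3.8},
    {"offset": [0.03,-0.2,12.1],"rot": [0,0,0],"gripper": 3.8},
    {"offset": [0.03,-0.2,12.1],"rot": [0,0,0],"gripper": 3.8}
  ],
  "squeeze": 45
}}

```text
time_s: 19.45
eef_pos: [487.4, 366.3, 82.9]
ee_rot: [0.001, 0.718, 0.696, 0.002]
force: [-0.1, -1.6, 6.8]
grip_width: 0.494
grip_force: 46.3
```

Request:
{"fn": "step_arm", "kwargs": {
  "plan": [
    {"offset": [0,0,-5],"rot": [0,0,0],"gripper": 3.8},
    {"offset": [0,0,-10],"rot": [0,0,0],"gripper": 3.8},
    {"offset": [0,0,-14],"rot": [0,0,0],"gripper": 3.8},
    {"offset": [0,0,-14],"rot": [0,0,0],"gripper": 3.8}
  ]
}}

```text
time_s: 19.85
eef_pos: [487.7, 366.7, 227.7]
ee_rot: [0.002, 0.718, 0.696, 0.006]
force: [0.9, 0.1, 0.1]
grip_width: 0.494
grip_force: 46.5
```

```bash
python3 go.py 609 -210 230 -1.6
```

```text
19.85 [487.7 366.7 227.7] [0.9 0.1 0.1] 0.49360732748141023
[-57.28  13.86  -0.41] [ 0.64 -0.33 -0.12]
```

Request:
{"fn": "step_arm", "kwargs": {
  "plan": [
    {"offset": [-57.3,13.9,-0.3],"rot": [0,0,0],"gripper": 3.8},
    {"offset": [-57.3,13.9,-0.3],"rot": [0,0,0],"gripper": 3.8},
    {"offset": [-57.3,13.9,-0.3],"rot": [0,0,0],"gripper": 3.8},
    {"offset": [-57.3,13.9,-0.3],"rot": [0,0,0],"gripper": 3.8},
    {"offset": [-57.3,13.9,-0.3],"rot": [0,0,0],"gripper": 3.8},
    {"offset": [-57.3,13.9,-0.3],"rot": [0,0,0],"gripper": 3.8},
    {"offset": [-57.3,13.9,-0.3],"rot": [0,0,0],"gripper": 3.8},
    {"offset": [-57.3,13.9,-0.3],"rot": [0,0,0],"gripper": 3.8},
    {"offset": [-57.3,13.9,-0.3],"rot": [0,0,0],"gripper": 3.8},
    {"offset": [-57.3,13.9,-0.3],"rot": [0,0,0],"gripper": 3.8},
    {"offset": [-57.3,13.9,-0.3],"rot": [0,0,0],"gripper": 3.8},
    {"offset": [-57.3,13.9,-0.3],"rot": [0,0,0],"gripper": 3.8}
  ]
}}

```text
time_s: 21.05
eef_pos: [607.6, -213.9, 223.3]
ee_rot: [0.0, 0.718, 0.696, -0.0]
force: [1.0, 0.6, -0.5]
grip_width: 0.495
grip_force: 46.4
```

Request:
{"fn": "step_arm", "kwargs": {
  "plan": [
    {"offset": [0,0,0],"rot": [0,0,0],"gripper": 3.8},
    {"offset": [0,0,0],"rot": [0,0,0],"gripper": 3.8}
  ]
}}

```text
time_s: 21.25
eef_pos: [607.5, -211.5, 222.8]
ee_rot: [-0.0, 0.718, 0.696, -0.0]
force: [-0.5, -0.1, -0.8]
grip_width: 0.493
grip_force: 46.4
```

```bash
python3 w.py w7; python3 - <<'E'
from m import *
from rig import sense
c=load("wrist");print("nymph",tray(c,607,-187,85))
E
python3 go.py 609 -210 230 -1.6 609 -210 90 -1.6
```

```text
21.25 [ 607.49 -211.5   222.84] th -1.8078786547766725
nymph (2491, array([ 607.5, -186.6]), array([ 67.7, 119.4]), 5.8, np.float64(13.5))
21.3 [ 607.6 -210.5  223.1] [-0.   0.6 -1.7] 0.49515996711424654
[ 0.06  0.14 -0.69] [-0.03 -0.04 -0.13]
[ 0.05  0.15 13.31] [-0.03 -0.04 -0.13]
```

View pics/w7.png

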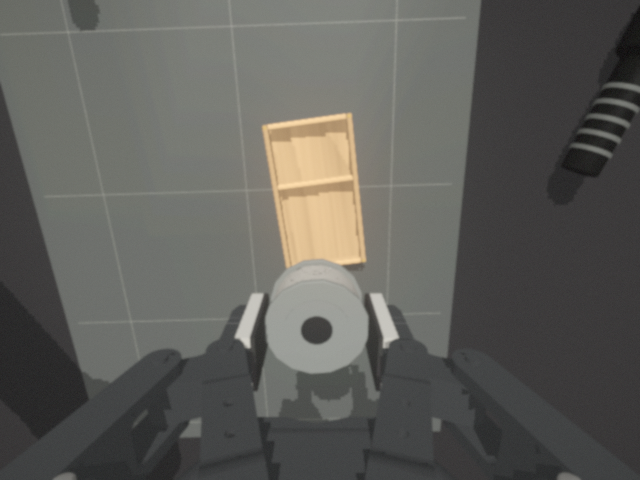

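The wire spool is held flat, centred at (317,328). The wide compartment is the nearer one, (283–362, 185–265). I'll lower it.

Request:
{"fn": "step_arm", "kwargs": {
  "plan": [
    {"offset": [0.1,0.2,5],"rot": [0,0,0],"gripper": 3.8},
    {"offset": [0.1,0.2,9],"rot": [0,0,0],"gripper": 3.8},
    {"offset": [0.1,0.2,12],"rot": [0,0,0],"gripper": 3.8},
    {"offset": [0.1,0.2,13],"rot": [0,0,0],"gripper": 3.8},
    {"offset": [0.1,0.2,13.4],"rot": [0,0,0],"gripper": 3.8},
    {"offset": [0.1,0.2,13.4],"rot": [0,0,0],"gripper": 3.8}
  ]
}}

```text
time_s: 21.9
eef_pos: [610.4, -209.8, 90.6]
ee_rot: [0.001, 0.717, 0.697, 0.0]
force: [0.5, 0.8, -0.3]
grip_width: 0.489
grip_force: 46.5
```

Request:
{"fn": "step_arm", "kwargs": {
  "plan": [
    {"offset": [0,0,0.15],"rot": [0,0,0],"gripper": 3.8},
    {"offset": [0,0,0.3],"rot": [0,0,0],"gripper": 3.8},
    {"offset": [0,0,0.3],"rot": [0,0,0],"gripper": 3.8}
  ]
}}

```text
time_s: 22.2
eef_pos: [610.0, -210.3, 86.9]
ee_rot: [0.001, 0.718, 0.696, 0.0]
force: [-0.5, 0.8, 0.6]
grip_width: 0.492
grip_force: 46.6
```

Request:
{"fn": "step_arm", "kwargs": {
  "plan": [
    {"offset": [0,0,0.1],"rot": [0,0,0],"gripper": 3.8},
    {"offset": [0,0,0.1],"rot": [0,0,0],"gripper": 4.4},
    {"offset": [0,0,0.1],"rot": [0,0,0],"gripper": 5.2},
    {"offset": [0,0,0.1],"rot": [0,0,0],"gripper": 6.0},
    {"offset": [0,0,0.1],"rot": [0,0,0],"gripper": 6.5},
    {"offset": [0,0,-2],"rot": [0,0,0],"gripper": 6.5},
    {"offset": [0,0,-6],"rot": [0,0,0],"gripper": 7},
    {"offset": [0,0,-11],"rot": [0,0,0],"gripper": 8.5},
    {"offset": [0,0,-14],"rot": [0,0,0],"gripper": 8.5},
    {"offset": [0,0,-14],"rot": [0,0,0],"gripper": 8.5}
  ]
}}

```text
time_s: 23.2
eef_pos: [611.0, -210.7, 231.5]
ee_rot: [0.004, 0.718, 0.696, 0.001]
force: [0.1, 0.3, -0.0]
grip_width: 0.997
grip_force: 0.0
```

```bash
python3 w.py; python3 - <<'E'
from m import *
c=load("wrist");print("wire",obj(c,609,-210,30,40,4,5));print("nymph",tray(c,607,-187,85))
E
python3 go.py 436.5 117 200 -1.6
```

```text
23.2 [ 610.98 -210.66  231.52] th -1.7280004778061482
wire (2208, array([ 609.3, -211.8]), array([42.5, 42.6]), 88.1, np.float64(29.9))
nymph (2596, array([ 607.5, -186.7]), array([ 67.7, 119.5]), 5.9, np.float64(13.5))
23.25 [ 610.2 -210.3  228.3] [ 0.7 -0.4  0.7] 0.9927047622350238
[ 32.2  -18.36   2.71] [ 0.2   0.11 -0.13]
```

Request:
{"fn": "step_arm", "kwargs": {
  "plan": [
    {"offset": [32.2,-18.4,2.7],"rot": [0,0,0],"gripper": 5.5},
    {"offset": [32.2,-18.4,2.7],"rot": [0,0,0],"gripper": 5.5},
    {"offset": [32.2,-18.4,2.7],"rot": [0,0,0],"gripper": 5.5},
    {"offset": [32.2,-18.4,2.7],"rot": [0,0,0],"gripper": 5.5},
    {"offset": [32.2,-18.4,2.7],"rot": [0,0,0],"gripper": 5.5},
    {"offset": [32.2,-18.4,2.7],"rot": [0,0,0],"gripper": 5.5},
    {"offset": [32.2,-18.4,2.7],"rot": [0,0,0],"gripper": 5.5},
    {"offset": [32.2,-18.4,2.7],"rot": [0,0,0],"gripper": 5.5},
    {"offset": [32.2,-18.4,2.7],"rot": [0,0,0],"gripper": 5.5},
    {"offset": [32.2,-18.4,2.7],"rot": [0,0,0],"gripper": 5.5},
    {"offset": [32.2,-18.4,2.7],"rot": [0,0,0],"gripper": 5.5},
    {"offset": [32.2,-18.4,2.7],"rot": [0,0,0],"gripper": 5.5}
  ]
}}

```text
time_s: 24.45
eef_pos: [436.1, 116.5, 199.1]
ee_rot: [-0.0, 0.718, 0.696, -0.0]
force: [0.3, -0.2, 0.2]
grip_width: 0.641
grip_force: 0.0
```

```bash
python3 w.py; python3 - <<'E'
from m import *
c=load("wrist");print("fine",obj(c,436.5,117,32,25))
E
python3 go.py 436.5 117 83 -1.6
```

```text
24.45 [436.08 116.47 199.06] th -1.817439632684966
fine (827, array([435.2, 116.5]), array([22.9, 23.2]), 15.0, np.float64(31.9))
24.5 [436.  116.5 199.1] [-0.1  0.8 -0.1] 0.645179490328656
[ 0.05  0.05 11.61] [-0.02  0.   -0.22]
```

Request:
{"fn": "step_arm", "kwargs": {
  "plan": [
    {"offset": [0,-0.05,5],"rot": [0,0,0],"gripper": 5.5},
    {"offset": [0,-0.05,9],"rot": [0,0,0],"gripper": 5.5},
    {"offset": [0,-0.05,11.5],"rot": [0,0,0],"gripper": 5.5},
    {"offset": [0,-0.05,11.5],"rot": [0,0,0],"gripper": 5.0},
    {"offset": [0,-0.05,11.5],"rot": [0,0,0],"gripper": 3.5},
    {"offset": [0,-0.05,11.5],"rot": [0,0,0],"gripper": 2.0},
    {"offset": [0,-0.05,11.5],"rot": [0,0,0],"gripper": 2.0},
    {"offset": [0,-0.05,11.5],"rot": [0,0,0],"gripper": 2.0},
    {"offset": [0,-0.05,11.5],"rot": [0,0,0],"gripper": 2.0}
  ],
  "squeeze": 30
}}

```text
time_s: 25.4
eef_pos: [436.1, 117.2, 85.8]
ee_rot: [0.001, 0.718, 0.696, 0.001]
force: [-1.2, -2.1, 8.3]
grip_width: 0.269
grip_force: 29.8
```

Request:
{"fn": "step_arm", "kwargs": {
  "plan": [
    {"offset": [0,0,-5],"rot": [0,0,0],"gripper": 2.0},
    {"offset": [0,0,-10],"rot": [0,0,0],"gripper": 2.0},
    {"offset": [0,0,-12],"rot": [0,0,0],"gripper": 2.0},
    {"offset": [0,0,-12],"rot": [0,0,0],"gripper": 2.0}
  ]
}}

```text
time_s: 25.8
eef_pos: [436.2, 117.4, 207.8]
ee_rot: [0.003, 0.718, 0.696, 0.003]
force: [0.2, -0.3, -1.1]
grip_width: 0.266
grip_force: 29.6
```

```bash
python3 go.py 604 -152 200 -1.6
```

```text
25.8 [436.2 117.4 207.8] [ 0.2 -0.3 -1.1] 0.2664515891090962
[-26.42  17.58   0.9 ] [ 0.43 -0.02 -0.13]
```

Request:
{"fn": "step_arm", "kwargs": {
  "plan": [
    {"offset": [-26.4,17.6,0.5],"rot": [0,0,0],"gripper": 2.0},
    {"offset": [-26.4,17.6,0.5],"rot": [0,0,0],"gripper": 2.0},
    {"offset": [-26.4,17.6,0.5],"rot": [0,0,0],"gripper": 2.0},
    {"offset": [-26.4,17.6,0.5],"rot": [0,0,0],"gripper": 2.0},
    {"offset": [-26.4,17.6,0.5],"rot": [0,0,0],"gripper": 2.0},
    {"offset": [-26.4,17.6,0.5],"rot": [0,0,0],"gripper": 2.0},
    {"offset": [-26.4,17.6,0.5],"rot": [0,0,0],"gripper": 2.0},
    {"offset": [-26.4,17.6,0.5],"rot": [0,0,0],"gripper": 2.0},
    {"offset": [-26.4,17.6,0.5],"rot": [0,0,0],"gripper": 2.0},
    {"offset": [-26.4,17.6,0.5],"rot": [0,0,0],"gripper": 2.0},
    {"offset": [-26.4,17.6,0.5],"rot": [0,0,0],"gripper": 2.0}
  ]
}}

```text
time_s: 26.9
eef_pos: [602.8, -150.8, 199.5]
ee_rot: [-0.0, 0.717, 0.697, 0.0]
force: [0.1, -0.0, -0.6]
grip_width: 0.272
grip_force: 29.7
```

```bash
python3 w.py w8;python3 go.py 604 -152 92 -1.6
```

```text
26.9 [ 602.82 -150.79  199.5 ] th -1.665876640793556
26.95 [ 602.9 -151.   199.6] [-1.   0.1  0.3] 0.2632006415692441
[-0.1   0.11 10.76] [ 0.    0.   -0.08]
```

View pics/w8.png

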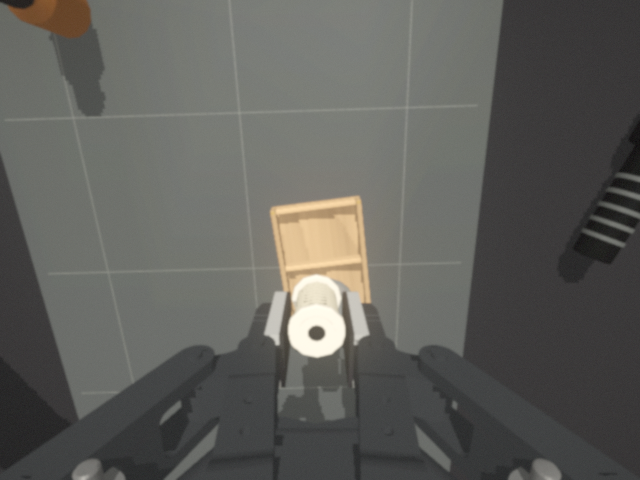

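The small spool is held upright, with its top at (317,331), so its underside is about 85 mm below the TCP. I'll lower it into the narrow compartment.

Request:
{"fn": "step_arm", "kwargs": {
  "plan": [
    {"offset": [-0.1,0.1,5],"rot": [0,0,0],"gripper": 2.0},
    {"offset": [-0.1,0.1,9],"rot": [0,0,0],"gripper": 2.0},
    {"offset": [-0.1,0.1,10.4],"rot": [0,0,0],"gripper": 2.0},
    {"offset": [-0.1,0.1,10.7],"rot": [0,0,0],"gripper": 2.0},
    {"offset": [-0.1,0.1,10.7],"rot": [0,0,0],"gripper": 2.0}
  ]
}}

```text
time_s: 27.45
eef_pos: [604.7, -153.0, 93.8]
ee_rot: [0.001, 0.718, 0.696, 0.0]
force: [0.8, 0.0, 0.1]
grip_width: 0.266
grip_force: 29.7
```

Request:
{"fn": "step_arm", "kwargs": {
  "plan": [
    {"offset": [0,0,0.2],"rot": [0,0,0],"gripper": 2.0},
    {"offset": [0,0,0.35],"rot": [0,0,0],"gripper": 2.0},
    {"offset": [0,0,0.35],"rot": [0,0,0],"gripper": 2.0}
  ]
}}

```text
time_s: 27.75
eef_pos: [604.5, -153.1, 89.9]
ee_rot: [0.001, 0.718, 0.696, 0.0]
force: [0.2, 0.1, 3.1]
grip_width: 0.263
grip_force: 30.0
```

Request:
{"fn": "step_arm", "kwargs": {
  "plan": [
    {"offset": [0,0,0.05],"rot": [0,0,0],"gripper": 2.0},
    {"offset": [0,0,0.05],"rot": [0,0,0],"gripper": 2.4},
    {"offset": [0,0,0.05],"rot": [0,0,0],"gripper": 3.2},
    {"offset": [0,0,0.05],"rot": [0,0,0],"gripper": 5.0},
    {"offset": [0,0,0.05],"rot": [0,0,0],"gripper": 5.0},
    {"offset": [0,0,-2],"rot": [0,0,0],"gripper": 5.0},
    {"offset": [0,0,-6],"rot": [0,0,0],"gripper": 6},
    {"offset": [0,0,-11],"rot": [0,0,0],"gripper": 8.5},
    {"offset": [-5,0,-15],"rot": [0,0,0],"gripper": 8.5},
    {"offset": [-7,0,-17],"rot": [0,0,0],"gripper": 8.5},
    {"offset": [-7,0,-17],"rot": [0,0,0],"gripper": 8.5}
  ]
}}

```text
time_s: 28.85
eef_pos: [602.2, -226.7, 263.0]
ee_rot: [0.004, 0.719, 0.695, 0.001]
force: [-0.1, -0.4, -0.5]
grip_width: 0.994
grip_force: 0.0
```

```bash
python3 w.py w9; python3 - <<'E'
from m import *
from rig import capture
c=load("wrist");print("fine",obj(c,604,-152,36,24));print("wire",obj(c,609,-210,30,40,4,5));print("nymph",tray(c,607,-187,85))
t=capture("top");t["RT"]=ext(t)
for n,a in dict(pad=(447,241,12,45),bottle=(443,7,58,25),stack=(600,213,66,22),heavy=(601,268,56,25),hook=(598,137,28,45)).items(): print(n,obj(t,*a))
E
```

```text
28.85 [ 602.22 -226.68  262.97] th -1.9410418069030584
fine (690, array([ 603.5, -154.3]), array([22.3, 22.9]), 43.8, np.float64(35.8))
wire (1900, array([ 609. , -211.8]), array([42.6, 42.8]), 25.5, np.float64(29.9))
nymph (2223, array([ 607.5, -186.8]), array([ 67.7, 119.5]), 5.8, np.float64(13.5))
pad (31, array([460.2, 267.7]), array([ 8.8, 18.1]), 59.8, np.float64(13.5))
bottle (96, array([442.8,   6.8]), array([18.7, 18.6]), 1.5, np.float64(58.8))
stack (123, array([601.9, 214.2]), array([21.6, 22.9]), 1.4, np.float64(67.1))
heavy (232, array([602.6, 267.8]), array([32.2, 30.7]), 3.8, np.float64(56.8))
hook (615, array([600. , 137.4]), array([66.6, 37.8]), 88.7, np.float64(28.7))
```

View pics/w9.png

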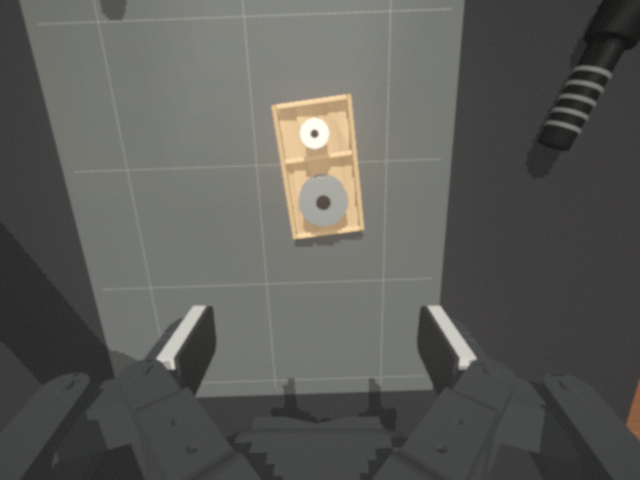

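The small spool stands at (314,132) and the wire spool lies flat at (323,200), each in its own compartment. The pad reading is odd, so I'll check the top view.

```bash
python3 - <<'E'
from rig import *
import cv2
cv2.imwrite("pics/top9.png",capture("top")["color"][:,:,::-1])
E
```

```text
(no output)
```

View pics/top9.png

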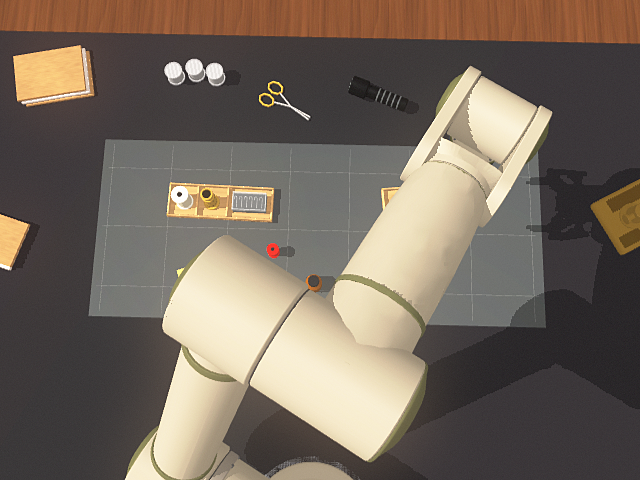

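The arm is only hiding the pad. Its corner shows at (180,272), where it was, and the streamer kit is intact, so I'll hand in.

```bash
python3 -c "
from rig import *
print(finish_job())"
```

```text
the job is handed in; nothing more can be done
None
```

Both kits are made up as asked, in the order given, and the job was handed in after about 29 s of robot time; the bottle and the look-alikes were left alone, and the pad was mostly hidden by the arm in the last picture, but the corner showing had not moved.

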